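# Tip a test coupon out from under the tray guard and clamp it in the welding jig

### The arm

A 6-joint arm with a two-finger parallel gripper is mounted at the origin on the work surface. World frame = base frame: x ahead of the robot, y to its left, z up, the work surface at z = 0. Lengths are in m, angles in rad, forces in N, time in s.
With the tool pointing down it reaches from about 0.325 to 0.9 m from the base axis. Payload 6.1 kg.
Tool frame: the origin (TCP) lies between the finger pads; the fingertips stand 11 mm ahead of it and the grasp point (between the pads) lies 8 mm behind it; z points along the fingers, y is the line along which they close (so a half turn about z gives the same grasp; the last joint's range is limited). The gripper opens to 85 mm and grips with 20 to 120 N. Pads are 22 mm wide; open, the fingers measure 114 mm over their backs; the gripper's body (76 mm by 85 mm) begins 54 mm behind the grasp point. The pads swing forward as they close: fully open they stand 13 mm farther back than shut.
Start: joints at [-1.296, 0.22, 1.526, -0, 1.395, -0.126], TCP at [0.244, -0.575, 0.242] pointing down, gripper open.
Joint ranges: [-2.98, 2.98], [-0.91, 2.08], [0.09, 2.57], [-1.24, 4.39], [0.2, 2.65], [-2.68, 2.68]. Speed limits (rad/s): [2.57, 2.57, 3.01, 3.14, 3.14, 3.14].

### API

Orientations are given as a unit quaternion [x, y, z, w].
In Python, from workcell import r gives the robot as it stands. Calls block until the motion is done:
- r.move_pose(position, orientation): joint-space move of the TCP to a pose.
- r.movel(position, rot=None, speed=0.15): straight line of the TCP; rot=None keeps the orientation; speed is the mean speed in m/s.
- r.move_joints(angles): joint-space move.
- r.command_gripper(opening, effort=None): finger opening in m; effort is the grip in N (None keeps the last); returns when the fingers have stopped.
- r.sleep(seconds).
- r.ik(position, orientation): joint angles nearest the present ones, or None.
- r.capture(name): name is "scene" or "top" or "wrist"; returns a dict with "color" (384x512x3 uint8, red, green, blue), "z_map" (384x512 float32, m along the optical axis (not along the pixel's ray), 0 where there is no reading), "intrinsics" (3x3 intrinsics, pixels), "dist" ([k1, k2, p1, p2, k3] as OpenCV has them; the pictures are not rectified), "rvec" (rotation vector, rad) and "tvec" (3), from world to camera coordinates, as OpenCV has them. Camera axes: x right, y down, z forward; pixel columns grow to the right and rows downward; lengths in m; the calibration is good to about 2 mm. A picture is of the moment at which its call begins.
A pose or a line that the arm cannot do raises r.MotionError and nothing moves.
- r.hand_in(): hands the job in; it is judged then, once.
Readings, each from a call of its own:
- r.current_clock(): time.
- r.current_q(): joint angles.
- r.current_dq(): joint speeds.
- r.current_joint_torque(): joint torques, N m.
- r.current_ee_pos(): TCP position.
- r.current_orientation(): TCP orientation.
- r.current_ft_force(): force on the tool from outside, world axes, zero at the start.
- r.current_ft_torque(): the same for the moment, N m.
- r.current_finger_gap(): finger opening in m.
- r.current_grip_force(): force on a finger pad.
Only numpy, scipy, OpenCV 4.12 (cv2) and the standard library are available. Lean on these libraries where they do the work, as an engineer would, in place of code of your own. Each camera call takes 0.05 s, during which the arm holds its last target. There are 200 camera calls.

### The job

The flat steel test coupon has slid back under the barred guard of the tipping tray: lift the tray's handle so that the coupon slides, untouched, down into the open corner by the hinge, and lower the tray again. Then take the coupon out and lay it flat and centred on the two bars of the welding jig, between the pins, let go of it, and swing the jig's clamp arm over it as far as it goes. Leave the pipe and the welded tee standing where they are.

Things in the scene. Friction and masses are not known exactly. Their poses are not given: they have to be found in the camera images.
- coupon: flat dark steel bar, 100 long (its x) x 45 wide (its y) x 8 mm thick, 0.2 to 0.36 kg, loose; origin at the centre of its underside. It starts flat on the tray's floor wholly or almost wholly under the barred guard, at the end away from the hinge.
- tray (a joint): tip angle of the tray, rad: 0 resting flat, stop at 0.9. The hinge is a level line through point tray_hinge, parallel to the handle bar; lifting the handle increases it. The tray (0.8 kg, about 6 N at the handle) falls back to 0 when let go. It is smooth: the coupon starts to slide at about 0.15 to 0.3 rad and surely reaches the corner at 0.7 rad held for a second.
- tray_corner (a point): on the tray floor at its open corner by the hinge, where the inner faces of end wall and side wall meet; 33 mm above the table when flat. Tray axes: x along the 230 mm inner length, y along the 95 mm inner width, z up. Walls 3 mm thick, 20 high. A coupon in the corner has its centre at x = 50, y = 22.5 mm, its length along x. The barred guard spans x = 110 to 230 mm, 14 to 20 mm above the floor.
- tray_notch (a point): middle of the cut-out for a finger in the side wall (y = 0) of the open corner: 46 mm long along the tray's x (42 clear, its lower end is flared), at floor height, 50 mm from tray_corner. Across from it the floor has a window for the other finger, 46 mm long, 40 to 87 mm from that wall's inner face. Both are free down to 20 mm below the floor's upper face: grip the coupon there across its width.
- tray_handle (a point): middle of the tray's handle: a straight round bar 12 mm thick, about 80 mm long, level, beyond the corner of the tray opposite to tray_corner; 83 mm above the table when flat (50 mm above the floor). The point's axes are the tray's; the bar lies along (0.644, -0.765, 0) in them. It may turn between the fingers as the tray tips.
- tray_hinge (a point): a point on the tray's hinge line, at the outer bottom edge of the corner (axes as the tray's). The handle's middle is 268 mm from the hinge line horizontally and 53 mm above it.
- jig_seat (a point): centre of the jig's seat, level with the top of its two cross bars, 26 mm above the table. x is the lengthwise direction of a seated coupon, z up. The bars are 14 mm wide, at x = -34 and +34 mm, 20 mm above the base plate. On each, at y = -31 and +31 mm, stands a bevelled pin 8 mm thick, 10 mm high: the coupon lies between them with 4.5 mm of play each side.
- clamp (a joint): swing of the jig's clamp arm about an upright pivot, rad: 0 is fully closed, against its stop, across the coupon along the seat's -y at x = 42 mm; grows as it swings open (counter-clockwise from above) to 1.6, pointing along the seat's +x. It starts open (1.0 to 1.5), stays where it is left, and takes about 1 N at the knob.
- clamp_knob (a point): on the axis of the steel knob at the free end of the clamp arm, upright cylinder 16 mm across, 70 mm from the pivot; the point is 70 mm above the table, the knob reaches from 54 to 86 mm. The arm itself is 14 mm wide and lies 42 to 54 mm above the table.
- clamp_pivot (a point): on the clamp's upright pivot axis (hub 26 mm across, top 58 mm above the table), 48 mm above the table; at x = 42, y = 66 mm of the seat.
- pipe: upright dark steel pipe stub, 90 mm across, 100 mm high, loose, standing at the far side; origin at the centre of its underside. Bystander: leave it.
- tee: welded tee of two dark plates, 100 x 40 mm, 45 mm high, loose, standing between tray and jig; origin at the centre of its underside. Bystander: leave it.
Not all that is in view belongs to the job. Of the things like the coupon, leave any that is brown or pink; of the rest the smaller one is meant.

How it is judged:
By the outcome, as a careful person would: the job done as asked, in the order asked, and still so for the second after the job is handed in, with the robot touching nothing.
It also fails if it takes over 70 s, if anything falls off the work surface, if the arm or the gripper's body presses on something with over 40 N, if the wrist force passes 120 N, or if a joint passes its speed limit or range.

## Working session

There is one attempt and no reset: what is moved stays moved. The work goes in short steps, each a Python script; the robot and the scene stay as the last script left them, time stands still between calls to the robot, and variables do not carry over. Pictures are saved under pics/ and viewed, at most 10 in all, crops included, and the job is handed in when it is done.

```bash
ls; mkdir -p pics
cat > h.py <<'E'
import numpy as np, cv2, pickle
from workcell import r
def cap(n,save=None):
    c=r.capture(n)
    if save: cv2.imwrite(f'pics/{save}.png',c['color'][:,:,::-1])
    pickle.dump(c,open(f'{save or n}.pkl','wb')); return c
def ray(c,uv):
    uv=np.array(uv,float).reshape(-1,1,2)
    p=cv2.undistortPoints(uv,np.array(c['intrinsics']),np.array(c['dist'])).reshape(-1,2)
    R=cv2.Rodrigues(np.array(c['rvec'],float))[0]; t=np.array(c['tvec'],float).ravel()
    d=np.c_[p,np.ones(len(p))]@R; o=-R.T@t
    return o,d
def onz(c,uv,z):
    o,d=ray(c,uv); return o+d*((z-o[2])/d[:,2])[:,None]
def cloud(c):
    h,w=c['z_map'].shape; uv=np.stack(np.meshgrid(np.arange(w),np.arange(h)),-1).reshape(-1,2)
    o,d=ray(c,uv); return (o+d*c['z_map'].reshape(-1,1)).reshape(h,w,3)
def down(yaw):  # tool z down, tool y axis along (cos yaw, sin yaw)
    from scipy.spatial.transform import Rotation as Ro
    y=np.array([np.cos(yaw),np.sin(yaw),0]); z=np.array([0,0,-1.]); x=np.cross(y,z)
    return Ro.from_matrix(np.c_[x,y,z]).as_quat()
E
python3 - <<'E'
from h import *
a=cap('scene','scene');b=cap('top','top')
for n in 'scene','top':
    i=cv2.imread(f'pics/{n}.png'); cv2.imwrite(f'pics/{n}_l.png',cv2.resize(i,(800,600),interpolation=cv2.INTER_CUBIC))
for c in(a,b): print(ray(c,[256,192]),(c['z_map']>0).mean())
E
```

```text
pics
(array([0.79559297, 0.55257854, 1.0242626 ]), array([[-0.26754871, -0.47668823, -0.83755266]])) 0.9960174560546875
(array([ 0.3129177 , -0.00601475,  1.00843328]), array([[ 0.21043516,  0.02154238, -0.97745856]])) 0.9958241780598959
```

View pics/top_l.png

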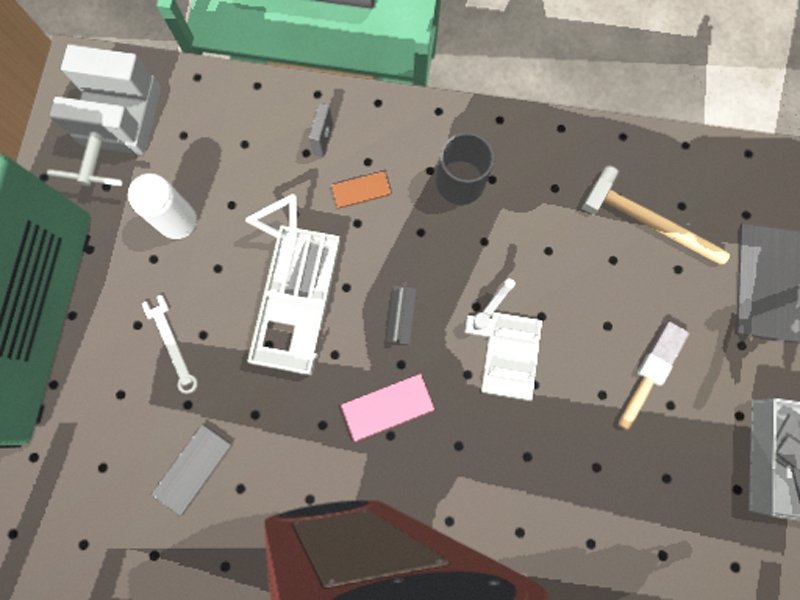

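View pics/scene_l.png

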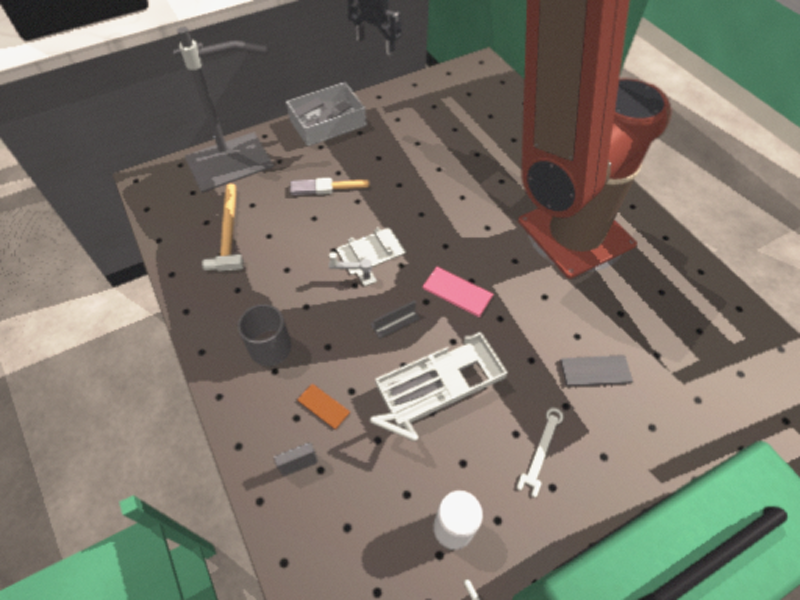

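The top view (800x600) shows the tray at (295,300), with its handle bar from (248,220) to (295,197), its window at (280,337) and its open corner near (313,372). The jig is at (512,355), the knob at (510,285), the pipe at (466,165) and the tee at (401,315).

Coupon candidates:
- Dark bar under the guard at (305,265)
- Larger grey plate at (190,470)
- Brown plate at (360,188)
- Pink plate at (388,407)

The bar under the guard fits: it is neither brown nor pink, and it is the smaller of the two grey ones. I'll confirm this with a wrist close-up.

Run:
```python
from h import *
c=pickle.load(open('top.pkl','rb')); s=512/800
P={'corner':(313,372,.053),'cornerL':(250,362,.053),'farR':(338,236,.053),'h1':(248,220,.083),'h2':(295,197,.083),'jig':(512,355,.026),'knob':(510,285,.086),'piv':(483,322,.058),'tee':(401,315,.045),'pipe':(466,165,.1),'grey1':(205,425,.008),'grey2':(153,493,.008)}
for k,(u,v,z) in P.items(): print(k,onz(c,(u*s,v*s),z)[0].round(3))
t=onz(c,(295*s,300*s),.05)[0]
r.move_pose([t[0]-.06,t[1],.36],down(np.pi/2-.0))
w=cap('wrist','w1'); print(ray(w,(256,192)),r.current_clock())
i=cv2.imread('pics/w1.png'); cv2.imwrite('pics/w1_l.png',cv2.resize(i,(800,600),interpolation=cv2.INTER_CUBIC))
```

```text
corner [0.38  0.137 0.053]
cornerL [0.381 0.24  0.053]
farR [0.613 0.135 0.053]
h1 [0.608 0.282 0.083]
h2 [0.659 0.213 0.083]
jig [ 0.459 -0.184  0.026]
knob [ 0.562 -0.157  0.086]
piv [ 0.501 -0.125  0.058]
tee [0.495 0.01  0.045]
pipe [ 0.751 -0.06   0.1  ]
grey1 [0.27  0.305 0.008]
grey2 [0.152 0.364 0.008]
(array([0.36689614, 0.18599236, 0.49127192]), array([[ 0.27150877,  0.00837727, -0.96250389]])) 2.95
```

View pics/w1_l.png

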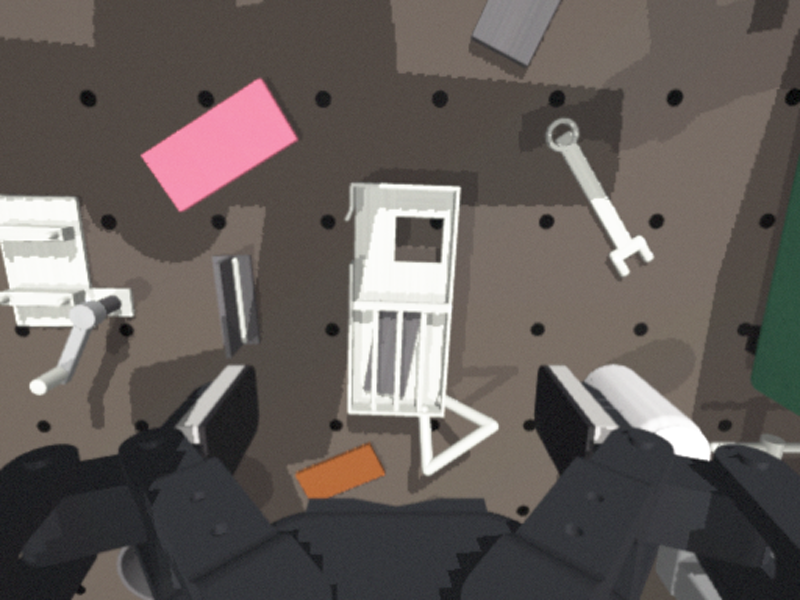

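The wrist picture confirms the coupon: a dark bar about 45x100 mm under the guard bars at (390,355). The larger grey plate, at (515,30), lies loose on the table. The notch is in the left wall at v 220-265, the corner at (352,185), the window at (420,238), and the handle bar runs from (427,470) to (495,428).

Run:
```python
from h import *
for n in ('w1','top'):
    c=pickle.load(open(n+'.pkl','rb')); X=cloud(c); b=c['color'].min(2)>130
    def sel(x0,x1,y0,y1,z0,z1,m=b):
        k=(X[...,0]>x0)&(X[...,0]<x1)&(X[...,1]>y0)&(X[...,1]<y1)&(X[...,2]>z0)&(X[...,2]<z1)&m; return X[k]
    p=sel(.34,.66,.10,.27,.047,.060)
    print(n,len(p),cv2.minAreaRect((p[:,:2]*1000).astype(np.float32)),np.median(p[:,2]))
    p=sel(.56,.72,.17,.32,.076,.098); q=p[:,:2]
    # bar: outermost
    print('handle',len(p),cv2.minAreaRect((q*1000).astype(np.float32)),p[:,2].max())
    p=sel(.3,.6,-.3,-.08,.022,.03,b); print('jig',len(p),cv2.minAreaRect((p[:,:2]*1000).astype(np.float32)) if len(p) else 0)
    p=sel(.5,.62,-.22,-.1,.078,.095,c['color'].min(2)>60); print('knob',len(p),p[:,:2].mean(0) if len(p) else 0)
# pixel picks, w1
c=pickle.load(open('w1.pkl','rb'))
print(onz(c,np.array([(352,185),(460,187),(444,414),(349,414)])*.64,.053).round(4))
print(onz(c,np.array([(427,470),(495,428)])*.64,.083).round(4))
```

```text
w1 2059 ((503.7027587890625, 198.01104736328125), (121.88422393798828, 249.3661346435547), 89.23950958251953) 0.05197298180690446
handle 527 ((630.2581787109375, 246.29220581054688), (19.60641098022461, 90.18115997314453), 37.763790130615234) 0.09044811268076697
jig 706 ((462.54937744140625, -171.13893127441406), (104.4947509765625, 81.46953582763672), 89.07209777832031)
knob 117 [ 0.56635598 -0.1545599 ]
top 806 ((503.51348876953125, 196.031494140625), (119.1902084350586, 248.4589385986328), 88.86676025390625) 0.051915495016699176
handle 196 ((630.0167846679688, 244.65863037109375), (22.046648025512695, 89.65904235839844), 36.93853759765625) 0.0927911019399934
jig 269 ((462.3408203125, -186.90098571777344), (74.49330139160156, 82.6212387084961), 87.88085174560547)
knob 33 [ 0.56564017 -0.15579524]
[[0.3804 0.1454 0.053 ]
 [0.3823 0.245  0.053 ]
 [0.6153 0.2363 0.053 ]
 [0.6152 0.1363 0.053 ]]
[[0.6615 0.2172 0.083 ]
 [0.6137 0.2837 0.083 ]]
```

Tray yaw is about -2.3°, the outer corner is at (0.380, 0.145), and the handle middle is near (0.638, 0.2505). The geometry agrees with the stated hinge distance, so I'll tip the tray.

Run:
```python
from h import *
a=np.radians(37.8); n=np.array([np.cos(a),np.sin(a)]); H=np.array([.638,.2505]); q=down(a)
def P(th):
    d=.268*np.cos(th)-.053*np.sin(th); z=.030+.268*np.sin(th)+.053*np.cos(th)
    return [*(H+n*(d-.268)),z-.008]
r.move_pose([*H,.16],q); r.command_gripper(.045,40)
r.movel(P(0)); r.command_gripper(0.0,40)
print('gap',r.current_finger_gap(),r.current_grip_force())
mx=0
for th in np.linspace(0,.76,9)[1:]:
    r.movel(P(th),speed=.12); f=np.linalg.norm(r.current_ft_force()); mx=max(mx,f)
    if f>50: print('abort',th,f); break
print(mx,r.current_finger_gap(),r.current_ft_force()); r.sleep(.6); s=cap('scene','s_tip'); r.sleep(.6)
for th in np.linspace(.76,0,9)[1:]:
    r.movel(P(th),speed=.1); f=np.linalg.norm(r.current_ft_force()); mx=max(mx,f)
print(mx,r.current_ft_force(),r.current_clock(),r.current_finger_gap())
r.command_gripper(.045); r.movel([*H,.18])
r.move_pose([.41,.19,.30],down(np.pi/2)); cap('wrist','w2'); print(r.current_clock())
i=cv2.imread('pics/w2.png'); cv2.imwrite('pics/w2_l.png',cv2.resize(i,(800,600),interpolation=cv2.INTER_CUBIC))
```

```text
gap 0.010030066671753204 39.305450320243835
10.03758031304115 0.010553902581445803 [8.91134981 2.50678557 3.88032076]
23.60789946236525 [-10.97089827  -8.54852098  19.07603463] 13.125 0.010155451692905241
15.4833
```

View pics/w2_l.png

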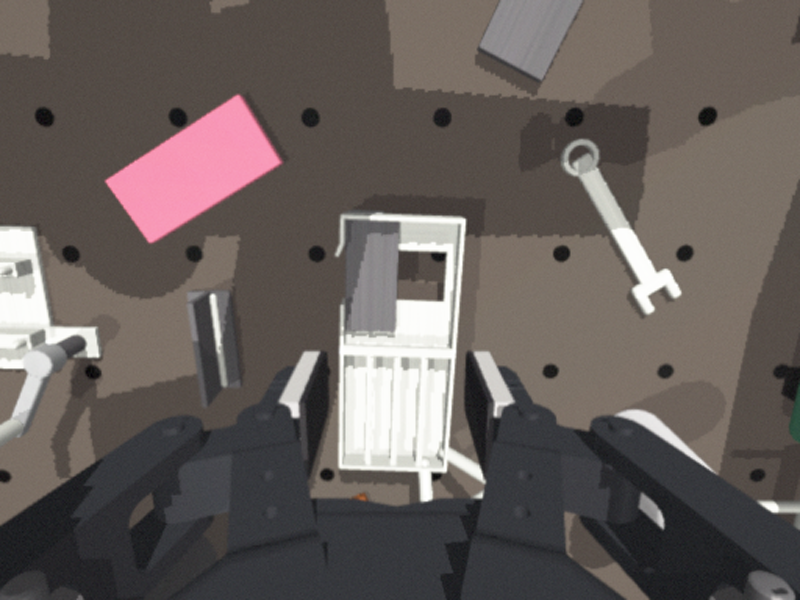

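The coupon now sits in the open corner, at (346-398, 222-336). Next I'll take a close view of the jig, then pick up the coupon.

Run:
```python
from h import *
c=pickle.load(open('w2.pkl','rb'))
print('coupon',onz(c,np.array([(346,222),(398,224),(396,336),(347,334)])*.64,.041).round(4))
print('tray',onz(c,np.array([(343,214),(464,218),(447,470),(340,468)])*.64,.053).round(4))
# coupon by depth+colour
X=cloud(c);g=c['color'].astype(int);m=(g.max(2)<130)&(abs(X[...,2]-.041)<.006)&(X[...,0]>.37)&(X[...,0]<.5)&(X[...,1]>.13)&(X[...,1]<.22)
print(m.sum(),cv2.minAreaRect((X[m][:,:2]*1000).astype(np.float32)))
r.move_pose([.42,-.175,.26],down(np.pi/2)); cap('wrist','w3'); print(r.current_clock())
i=cv2.imread('pics/w3.png'); cv2.imwrite('pics/w3_l.png',cv2.resize(i,(800,600),interpolation=cv2.INTER_CUBIC))
```

```text
coupon [[0.3858 0.1469 0.041 ]
 [0.3875 0.1904 0.041 ]
 [0.487  0.1887 0.041 ]
 [0.4851 0.1449 0.041 ]]
tray [[0.3781 0.146  0.053 ]
 [0.3814 0.2438 0.053 ]
 [0.6163 0.2365 0.053 ]
 [0.614  0.136  0.053 ]]
832 ((429.7598876953125, 165.8629608154297), (47.63807678222656, 102.127685546875), 87.73442840576172)
16.9083
```

View pics/w3_l.png

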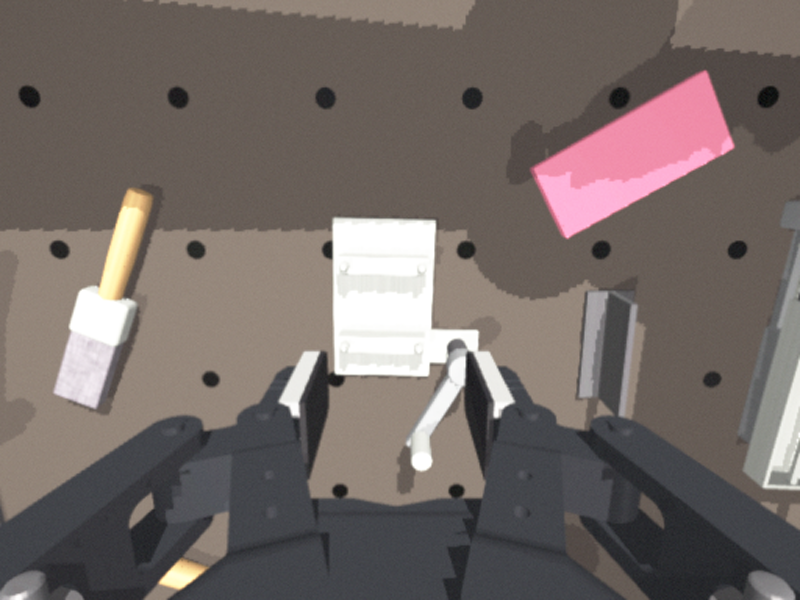

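Jig view: the base plate corners are (334,218), (436,220), (429,376) and (335,374). The pin tops are at (344,266), (421,267), (345,346) and (418,347), and the knob top is at (421,460). The clamp is open.

Run:
```python
from h import *
c=pickle.load(open('w3.pkl','rb'))
g=c['color'][:,:,::-1]; cv2.imwrite('pics/w3_c.png',cv2.resize(g[135:305,205:315],None,fx=5,fy=3.5*10/7/1.43,interpolation=cv2.INTER_CUBIC)[:600])
p=onz(c,np.array([(344,266),(421,267),(345,346),(418,347)])*.64,.036); print('pins',p.round(4),p.mean(0))
b=onz(c,np.array([(334,218),(436,220),(429,376),(335,374)])*.64,.006); print('base',b.round(4),b.mean(0))
print('knob',onz(c,np.array([(421,460)])*.64,.086),'piv',onz(c,np.array([(459,368)])*.64,.056))
# pick
q=down(np.radians(87.7)); C=[.4350,.1680]
r.move_pose([*C,.13],q); r.command_gripper(.07,60); r.movel([*C,.031],speed=.12)
print('ft',r.current_ft_force())
r.command_gripper(0.0,60); print(r.current_finger_gap(),r.current_grip_force(),r.current_ee_pos())
r.movel([*C,.05],speed=.08); print(r.current_ft_force()); r.movel([*C,.16])
print(r.current_finger_gap(),r.current_grip_force(),r.current_ft_force(),r.current_clock())
cap('wrist','w4'); cap('scene','s4')
i=cv2.imread('pics/w4.png'); cv2.imwrite('pics/w4_l.png',cv2.resize(i,(800,600),interpolation=cv2.INTER_CUBIC))
```

```text
pins [[ 0.4266 -0.2162  0.036 ]
 [ 0.4273 -0.1559  0.036 ]
 [ 0.4934 -0.2172  0.036 ]
 [ 0.4942 -0.1574  0.036 ]] [ 0.46035631 -0.18667106  0.036     ]
base [[ 0.3924 -0.2267  0.006 ]
 [ 0.3939 -0.1425  0.006 ]
 [ 0.5341 -0.1455  0.006 ]
 [ 0.5322 -0.2305  0.006 ]] [ 0.46313782 -0.1862759   0.006     ]
knob [[ 0.56561992 -0.15648472  0.086     ]] piv [[ 0.50384967 -0.12602969  0.056     ]]
ft [0.03914891 0.17879437 0.3977997 ]
0.04330674198176867 61.16476781666279 [0.43591939 0.16811136 0.03219059]
[ 2.87029495  0.56455836 -2.28719779]
0.04355525089341907 61.98805332183838 [-0.86146124 -0.40012428 -3.0598202 ] 21.25
```

View pics/w4_l.png

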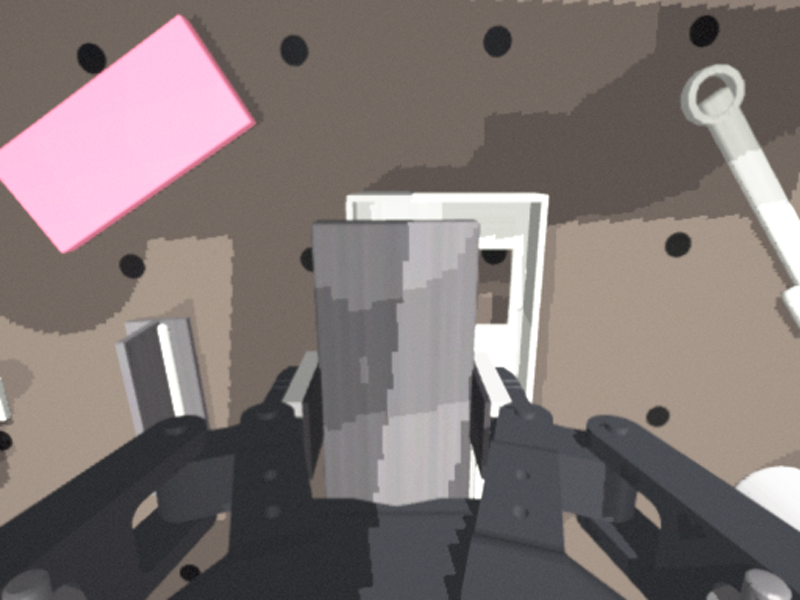

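View pics/w3_c.png

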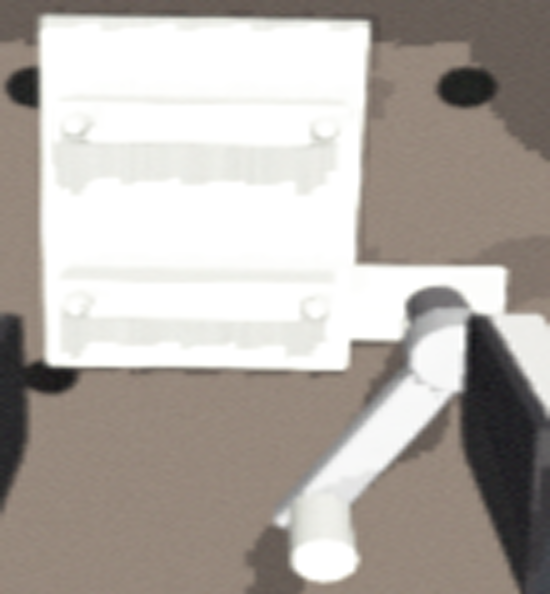

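The coupon is held flat and square, with its near edge at v 220 and u 314-478. I'll correct for its offset in the hand and place it.

Run:
```python
from h import *
c=pickle.load(open('w4.pkl','rb')); e=np.array(r.current_ee_pos()); dz=.041-.0322
p=onz(c,np.array([(314,221),(478,221)])*.64,e[2]+dz); print(e,p.round(4))
a=np.radians(-2.3); ctr=p[:,:2].mean(0)+.05*np.array([np.cos(a),np.sin(a)]); off=ctr-e[:2]; print('off',off, 'edge ang',np.degrees(np.arctan2(p[1,0]-p[0,0],p[1,1]-p[0,1])))
# offset in tool frame -> seat yaw -1.2 (tool rotates +1.1deg, negligible change)
off=np.clip(off,-.008,.008)
T=np.array([.4615,-.187])-off; q=down(np.radians(88.8)); print(T)
r.move_pose([*T,.13],q); r.movel([*T,.045],speed=.12); cap('scene','s5')
for z in np.arange(.034,.0235,-.0015):
    r.movel([*T,z],speed=.05); f=r.current_ft_force(); print(round(z,4),np.round(f,1),r.current_ee_pos()[2].round(4) if hasattr(r.current_ee_pos()[2],'round') else r.current_ee_pos()[2])
    if f[2]>3: break
print(r.current_finger_gap(),r.current_clock())
cap('wrist','w5'); cap('top','t5')
i=cv2.imread('pics/w5.png'); j=cv2.imread('pics/s5.png')[100:240,170:300]
cv2.imwrite('pics/c5.png',np.hstack([cv2.resize(i,(400,300)),cv2.resize(j,(323,300))]))
```

```text
[0.43381008 0.16775847 0.15833631] [[0.3796 0.147  0.1671]
 [0.3813 0.1902 0.1671]]
off [-0.00342867 -0.00118735] edge ang 2.2703688604755525
[ 0.46492867 -0.18581265]
0.034 [ 0.2 -0.7 -2.9] 0.0336
0.0325 [ 0.3  0.3 -2.8] 0.0325
0.031 [-1.2 -0.4 -1.8] 0.0309
0.0295 [ 0.4  0.5 -2.5] 0.0294
0.028 [ 0.2  0.6 -1.6] 0.0279
0.0265 [ 0.1 -0.3 -2.5] 0.0264
0.025 [-0.5 -0.   0.9] 0.0252
0.0235 [-6.4  2.4 15.1] 0.0252
0.043638234817020255 25.7167
```

View pics/c5.png

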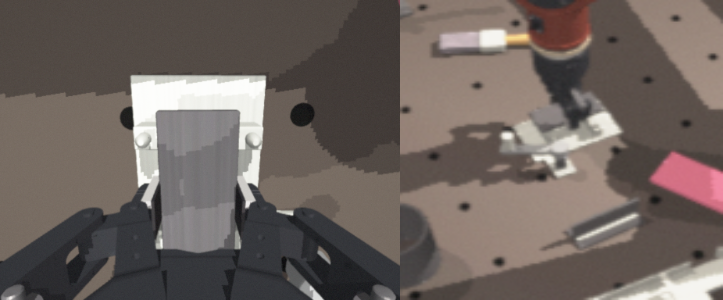

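The coupon rests on the bars with its edges at 157 and 240, centred between the pins at 143 and 253. I'll release it and check.

Run:
```python
from h import *
e=np.array(r.current_ee_pos()); r.movel([e[0],e[1],.0253],speed=.05); print(r.current_ft_force())
r.command_gripper(.065); r.movel([e[0],e[1],.14]); r.move_pose([.42,-.175,.26],down(np.pi/2)); c=cap('wrist','w6')
X=cloud(c);g=c['color'].astype(int);m=(abs(X[...,2]-.034)<.006)&(X[...,0]>.39)&(X[...,0]<.54)&(X[...,1]>-.225)&(X[...,1]<-.15)&(g.max(2)<190)
m=cv2.morphologyEx(m.astype(np.uint8),cv2.MORPH_OPEN,np.ones((5,5)))>0
print(m.sum(),cv2.minAreaRect((X[m][:,:2]*1000).astype(np.float32)),X[m][:,2].mean(),X[m][:,2].std())
k=(X[...,2]>.079)&(X[...,2]<.095)&(X[...,0]>.52)&(X[...,0]<.62)&(X[...,1]>-.2)&(X[...,1]<-.1);print('knob',X[k].mean(0))
print(r.current_clock())
i=cv2.imread('pics/w6.png')[110:310,180:330]; cv2.imwrite('pics/c6.png',cv2.resize(i,None,fx=3,fy=3,interpolation=cv2.INTER_CUBIC))
```

```text
[0.66028358 0.61593739 1.00419705]
2502 ((461.1105041503906, -187.0604705810547), (42.790592193603516, 98.22702026367188), 89.2309341430664) 0.033699057808444524 0.0007500719223873688
knob [ 0.56462351 -0.15648857  0.08463995]
27.95
```

View pics/c6.png

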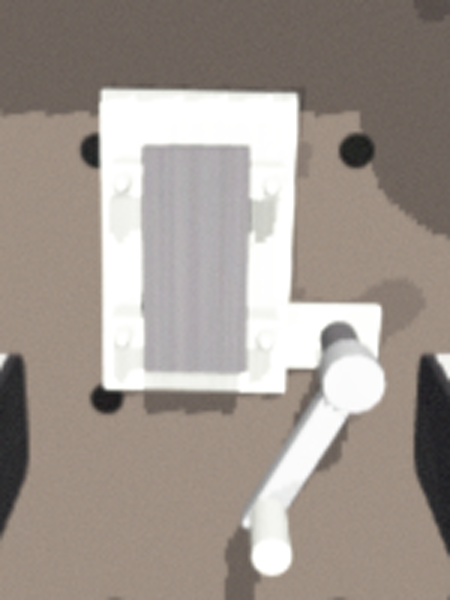

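The coupon is flat and centred at (0.461, -0.187), and released. Next I'll swing the clamp closed by its knob.

Run:
```python
from h import *
P=np.array([.5046,-.123]); K=np.array([.565,-.1565]); d=K-P; R=np.linalg.norm(d); a0=np.arctan2(d[1],d[0]); print(R,np.degrees(a0))
q=down(np.radians(30)); z=.071
r.move_pose([*K,.14],q); r.command_gripper(.05,25); r.movel([*K,z],speed=.12); r.command_gripper(0,25); print('gap',r.current_finger_gap(),r.current_ft_force())
end=np.radians(-91.2-6)
A=np.r_[np.linspace(a0,np.radians(-86),8)[1:],np.arange(np.radians(-87.2),end,-np.radians(1.2))]
for i,a in enumerate(A):
    RR=R+(.07-R)*min(1,i/4)
    r.movel([*(P+RR*np.array([np.cos(a),np.sin(a)])),z],speed=.1 if i<7 else .04)
    f=np.array(r.current_ft_force()); ft=f[:2]@[np.sin(a),-np.cos(a)]*-1  # resist: force opposing motion
    if i>5: print(np.degrees(a).round(1),f.round(1),round(ft,1),np.round(r.current_ee_pos(),4))
    if np.linalg.norm(f[:2])>12 and i>6: break
print(r.current_finger_gap(),r.current_clock())
r.command_gripper(.05); e=r.current_ee_pos(); r.movel([e[0],e[1],.16]); r.move_pose([.42,-.175,.27],down(np.pi/2))
c=cap('wrist','w7'); cap('top','t7'); X=cloud(c)
k=(X[...,2]>.079)&(X[...,2]<.095)&(X[...,0]>.45)&(X[...,0]<.62)&(X[...,1]>-.25)&(X[...,1]<-.1);print('knob',X[k].mean(0),r.current_clock())
i=cv2.resize(cv2.imread('pics/w7.png')[110:310,180:330],(338,450)); j=cv2.resize(cv2.imread('pics/t7.png'),(460,345)); j=cv2.copyMakeBorder(j,0,105,0,0,0)
cv2.imwrite('pics/c7.png',np.hstack([i,j]))
```

```text
0.06906815474587394 -29.014317381266235
gap 0.015149912984858583 [1.89693327 0.5550547  4.67599593]
-86.0 [-0.6 -1.   9.1] -0.6 [ 0.5095 -0.1929  0.0721]
-87.2 [1.2 0.6 8.2] 1.2 [ 0.5086 -0.193   0.0721]
-88.4 [ 1.6 -0.3  7.2] 1.6 [ 0.5074 -0.1931  0.0721]
-89.6 [ 3.4 -0.3  5.6] 3.4 [ 0.5063 -0.1932  0.0721]
-90.8 [9.2 0.2 2. ] 9.2 [ 0.5061 -0.1932  0.0722]
-92.0 [15.4  0.1 -1.9] 15.4 [ 0.506  -0.1932  0.0723]
0.015049117929158836 33.4917
knob [ 0.50254892 -0.19194868  0.08474664] 35.7917
```

View pics/c7.png

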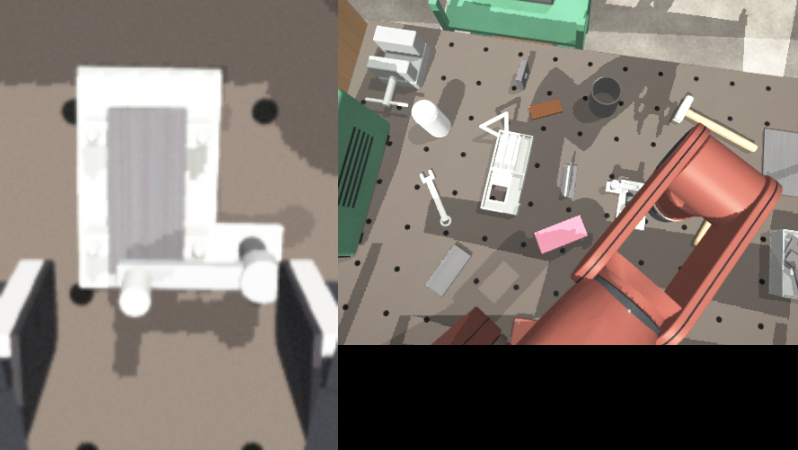

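The clamp arm lies across the coupon and stopped firmly against a rising force (15 N). The coupon is still centred between the pins, the tray is down, and the pipe and tee are standing where they were.

```bash
python3 -c "
from h import *
print(r.hand_in())"
```

```text
the job is handed in; nothing more can be done
None
```

I tipped and lowered the tray, laid the coupon flat and centred on the jig between the pins, swung the clamp closed against its stop, and handed the job in at about 36 s, with the pipe and tee untouched; the judge's verdict was not shown.

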